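# Weigh the brittle nougat loaf and put it on the display ledge

## Robot

A 7-joint arm with a two-finger parallel gripper is mounted at the origin on the work surface. World frame = base frame: x ahead of the robot, y to its left, z up, the work surface at z = 0. Lengths are in m, angles in rad, forces in N, time in s.
With the tool pointing down it reaches from about 0.425 to 0.925 m from the base axis. Payload 6.8 kg.
Tool frame: the origin (TCP) lies on the centre line of the jaws, within the pads' length; the fingertips stand 14 mm ahead of it and the grasp point (between the pads) lies 5 mm behind it (bot.finger_overhang is the distance from the TCP to the fingertips, in m); z points along the fingers, y is the line along which they close (so a half turn about z gives the same grasp; the last joint's range is limited). The gripper opens to 85 mm and grips with 20 to 120 N. Pads are 22 mm wide; open, the fingers measure 114 mm over their backs; the gripper's body (76 mm by 85 mm) begins 54 mm behind the grasp point. The pads swing forward as they close: fully open they stand 13 mm farther back than shut.
Start: joints at [-1.343, 0.477, 0.022, 1.555, -0.011, 1.109, -0.083], TCP at [0.222, 0.637, 0.245] pointing down, gripper open.
Joint ranges: [-2.96, 2.96], [-0.34, 2.1], [-1.41, 1.46], [0.24, 2.44], [-1.37, 4.51], [0.17, 1.92], [-2.96, 2.96]. Speed limits (rad/s): [2.39, 2.39, 3.14, 3.14, 3.14, 3.14, 3.14].

## Interface

Orientations are given as a unit quaternion [w, x, y, z].
In Python, from station import bot gives the robot as it stands.
- The arm moves only by the shell command python3 -m inch 'ROWS' [OPENING] [FORCE]. ROWS is JSON, a list of rows, each a list of 4 numbers: the shift along the tool's x, y, z in m, then the turn about the tool's z in degrees. A call has 1 to 12 rows; each row shifts and turns the commanded pose from where the row before left it, along the tool's axes as they then stand; what a row does not reach is not made up. A row lasts 1/10 s, in which the tool goes at most 50 mm and 8.59 degrees, less where a joint would pass 70% of its speed; a pose out of reach is approached as far as the arm can. A call is refused whole if a number of a shift passes 0.05 or a number of a turn 8.59, either way. A call with a gripper value outside its range is refused whole. OPENING is the finger opening in m, from 0 to 0.0854, set as the call begins (- or left out, the last holds). The fingers move at their own pace and stop on an object; FORCE is the grip in N (left out, the last holds). Time passes only in rows, so rows that do not move let the fingers close. It gives the time, the measured TCP pose, the force, the opening and the grip force at its end, in the units of the state.
- bot.get_obs(): the state, without advancing time (a new reading comes with each control period).
- bot.read_camera(name): name is "scene" or "top" or "wrist"; returns a dict with "color" (384x512x3 uint8, red, green, blue), "mtx" (3x3 intrinsics, pixels), "world_from_camera" (4x4, takes a point from camera to world coordinates); the wrist camera has in their place "hand_eye" (4x4, takes a point from camera to tool coordinates, whose origin is the TCP and whose axes are the flange's). Camera axes: x right, y up, looking along -z (the intrinsics and any distortion apply to the point x, -y, -z); pixel columns grow to the right and rows downward; lengths in m; the calibration is good to about 2 mm. A picture is of the moment at which its call begins: read the wrist's pose just before it. There is no depth.
- bot.hand_in(): hands the job in; it is judged then, once.
The state is a dict: "t": time; "q": joint angles; "joint_vel": joint speeds; "joint_torque": joint torques, N m; "eef_pos": TCP position; "tool_rot": TCP orientation; "contact_force": force on the tool from outside, world axes, zero at the start; "torque": the same for the moment, N m; "gripper_width": opening from 0.0 (shut) to 1.0 (fully open); "grasp_force": force on a finger pad.
Only numpy, scipy, OpenCV 4.12 (cv2) and the standard library are available. Lean on these libraries where they do the work, as an engineer would, in place of code of your own. Each camera call takes 0.05 s, during which the arm holds its last target. There are 200 camera calls.

## Task

Take the long nougat loaf from the baking tray, lay it in the middle of the scale's steel pan, let go and leave it there for about two seconds so that the scale settles, then pick it up again and display it on the narrow raised wooden ledge: almond side up, centred on the ledge, lying along it and left alone. The loaf is brittle: grip it lightly (about 20 to 25 N on each side; it cracks above 45 N) and set it down softly, without pressing it down or dropping it. Leave the two round cakes on the tray where they are.

Things in the scene. Friction and masses are not known exactly. Their poses are not given: they have to be found in the camera images.
- loaf: Cream-coloured rectangular nougat loaf with brown almonds on top, 160 (x) x 46 (y) x 50 (z) mm, 0.27 to 0.5 kg, brittle, lying on the tray. Origin at the centre of its underside; x along its length, z up to the almond side. Almonds stand up to 3 mm proud of the top and are only for show. Room to grip it across its 46 mm width.
- tray: Flat steel baking tray, 260 (x) x 240 (y) mm, rim 12 mm high, floor 4 to 5 mm thick; fixed on the counter. Origin under its centre, on the counter. The loaf starts on its +y half, roughly along its x; the two cakes are on its -y half.
- scale: Compact shop scale, dark housing with a square steel pan (200 x 210 mm, its flat top 74 mm above the counter, its middle 20 mm towards +x of the origin) and a black display on its -x side, lower than the pan; fixed. Origin on the counter. The pan has no rim and does not sink.
- pan_middle (a point): Middle of the top face of the scale's pan, 74 mm above the counter; axes as the scale: x 200 mm, y 210 mm of pan.
- stand: Wooden display stand, fixed: a foot board 110 (x) x 200 (y) x 14 mm, two legs and on them a narrow, paler ledge 40 (x) x 190 (y) x 12 mm, its flat top 100 mm above the counter. Origin at the centre of its underside; y runs along the ledge.
- ledge_middle (a point): Middle of the top face of the narrow ledge, 100 mm above the counter; y along the ledge (190 mm), x across it (40 mm).
- cake1: Small round domed coconut cake, 55 mm across, 35 mm high, loose on the tray; bystander. Origin at the centre of its underside.
- cake2: The same as the other small round cake, loose on the tray; bystander. Origin at the centre of its underside.
Things that resemble listed ones, but are neither listed nor needed, are in the scene too. There is more than one size of the stand; the one meant has the size given above.

How it is judged:
On the way:
1. the loaf lies released and at rest for a second, almond side up, on the scale's pan, its middle within 45 mm of the pan's middle (horizontal distance between loaf and pan_middle below 0.045 m and z of loaf in the frame of pan_middle between -0.005 and 0.005 m and angle between loaf's own z axis and vertical below 0.08 rad and contact force between the fingers and loaf below 0.1 N and linear speed of loaf below 0.02 m/s and angular speed of loaf below 0.2 rad/s), for 1 s.
At the end, for the whole second after the job is handed in: The loaf rests level, almond side up, on the ledge, its middle within 13 mm across and 22 mm along of the ledge's middle and its length within 10 degrees of the ledge's, at rest; the two cakes are within 20 mm of where they were (x of loaf in the frame of ledge_middle between -0.013 and 0.013 m and y of loaf in the frame of ledge_middle between -0.022 and 0.022 m and z of loaf in the frame of ledge_middle between -0.005 and 0.005 m and angle between loaf's own z axis and vertical below 0.08 rad and angle between the x axis of loaf and the y axis of stand, either way round below 0.17 rad and linear speed of loaf below 0.02 m/s and angular speed of loaf below 0.2 rad/s and distance of each of cake1, cake2 from where it was at the start of the episode below 0.02 m); the robot touches nothing.
It fails at once if the loaf is dropped: it falls untouched by the fingers faster than 0.45 m/s (a free fall of about 10 mm) (contact force between the fingers and loaf below 0.1 N and linear speed of loaf above 0.45 m/s).
It fails at once if the loaf is squeezed: finger forces on it add up to more than 90 N (about 45 N a side) (contact force between the fingers and loaf above 90 N).
It fails at once if the loaf is pressed or dropped onto the scale, the stand or the tray with more than 45 N (contact force between loaf and scale above 45 N or contact force between loaf and stand above 45 N or contact force between loaf and tray above 45 N).
It fails at once if a cake is moved by more than 20 mm (distance of any of cake1, cake2 from where it was at the start of the episode above 0.02 m).
It also fails if it takes over 67 s, if anything falls off the work surface, if the arm or the gripper's body presses on something with over 40 N, if the wrist force passes 120 N, or if a joint passes its speed limit or range.

## Working session

There is one attempt and no reset: what is moved stays moved. The work goes in short steps, Python scripts to look and compute and a shell command to move; the robot and the scene stay as the last step left them, time stands still between calls to the robot, and variables do not carry over. Pictures are saved under pics/ and viewed, at most 10 in all, crops included, and the job is handed in when it is done.

```bash
mkdir -p pics; ls; cat > h.py <<'E'
import numpy as np,cv2
from station import bot
def snap(n):
    c=bot.read_camera(n); return c
def ray(c,u,v):
    K=np.array(c['mtx']);T=np.array(c['world_from_camera'])
    d=np.linalg.inv(K)@[u,v,1]; d=T[:3,:3]@(d*[1,-1,-1]); return T[:3,3],d
def onz(c,u,v,z):
    o,d=ray(c,u,v); return o+d*(z-o[2])/d[2]
E
python3 - <<'E'
from h import *
for n in('scene','top'):
    c=snap(n); np.save(f'pics/{n}.npy',c,allow_pickle=True)
    cv2.imwrite(f'pics/{n}.png',c['color'][:,:,::-1]); print(n,[k for k in c],np.round(c['world_from_camera'],2).tolist(),np.round(c['mtx'],0).tolist())
o=bot.get_obs();print(o['eef_pos'],o['tool_rot'],o['t'])
a=cv2.imread('pics/scene.png');b=cv2.imread('pics/top.png')
E
```

```text
pics
scene ['color', 'mtx', 'world_from_camera'] [[0.37, -0.53, 0.76, 1.18], [0.93, 0.23, -0.3, -0.3], [-0.01, 0.82, 0.58, 0.66], [0.0, 0.0, 0.0, 1.0]] [[376.0, 0.0, 260.0], [0.0, 376.0, 191.0], [0.0, 0.0, 1.0]]
top ['color', 'mtx', 'world_from_camera'] [[-0.03, 0.99, -0.12, 0.33], [-1.0, -0.03, 0.03, -0.01], [0.02, 0.12, 0.99, 1.4], [0.0, 0.0, 0.0, 1.0]] [[491.0, 0.0, 259.0], [0.0, 491.0, 188.0], [0.0, 0.0, 1.0]]
[0.22227023 0.63682196 0.24442676] [-8.05196957e-05  1.67098222e-01  9.85939912e-01 -8.17642902e-04] 0.1
```

View pics/top.png

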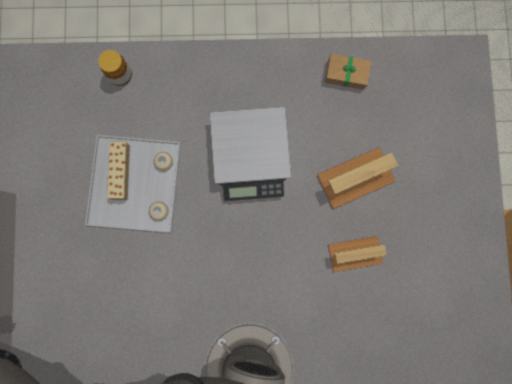

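View pics/scene.png

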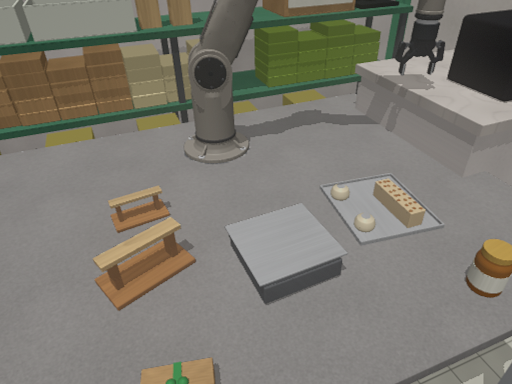

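The top view shows the loaf at about (118,171), the cakes at (163,160) and (158,210), and the scale pan at (250,146). There are two candidate stands: the larger at (360,175) and the smaller at (358,255). The larger looks like the 190 mm ledge, so I'll measure both and check a crop.

```bash
cat > m.py <<'E'
from h import *
def rect(c,mask,x0,y0,x1,y1,z,name):
    m=np.zeros_like(mask);m[y0:y1,x0:x1]=mask[y0:y1,x0:x1]
    n,l,s,_=cv2.connectedComponentsWithStats(m)
    k=1+np.argmax(s[1:,4]); cn=max(cv2.findContours((l==k).astype('uint8'),0,2)[0],key=cv2.contourArea)[:,0]
    p=np.array([onz(c,u,v,z)[:2] for u,v in cn]).astype('float32')
    (cx,cy),(w,h),_=cv2.minAreaRect(p); b=cv2.boxPoints(cv2.minAreaRect(p))
    e=[b[1]-b[0],b[2]-b[1]];e=max(e,key=np.linalg.norm);a=np.degrees(np.arctan2(e[1],e[0]))%180
    print(name,'centre',np.round([cx,cy],4),'size',np.round(sorted([w,h]),4),'long dir deg',round(a,1),'px',cv2.minAreaRect(cn)[0]); return l==k
E
python3 - <<'E'
from m import *
c=np.load('pics/top.npy',allow_pickle=True).item()
im=c['color'];hsv=cv2.cvtColor(im,cv2.COLOR_RGB2HSV);H,S,V=[hsv[...,i].astype(int) for i in range(3)]
for p in [(118,150),(362,175),(330,190),(358,255),(250,140),(100,200),(215,182),(126,150)]: print(p,hsv[p[1],p[0]])
o=im.copy()
ledge=((S>90)&(V>165)&(H<30)).astype('uint8')
ledge=((V>165)&(S>60)).astype('uint8')
loaf=((V>185)&(S>40)).astype('uint8'); loaf=cv2.morphologyEx(loaf,cv2.MORPH_CLOSE,np.ones((7,7)))
pan=((V>140)&(S<40)).astype('uint8')
foot=((S>100)).astype('uint8')
for a in [(ledge,315,140,405,215,.1,'big ledge'),(ledge,320,230,400,280,.07,'small ledge'),(foot,310,140,405,215,.012,'big foot+'),(loaf,100,130,135,210,.0545,'loaf'),(pan,200,100,300,190,.074,'pan')]:
    o[rect(c,*a)]=[255,0,255]
w=np.hstack([im[95:275,80:410],o[95:275,80:410]])[:,:,::-1]
v=np.vstack([im[125:285,305:415],]),
a=cv2.resize(im[95:285,200:410][:,:,::-1],None,fx=1.9,fy=1.9,interpolation=2);b=cv2.resize(o[95:285,200:410][:,:,::-1],None,fx=1.9,fy=1.9,interpolation=0)
d=cv2.resize(o[125:235,80:190][:,:,::-1],(400,200*2-170),interpolation=0)
z=np.zeros((a.shape[0]+d.shape[0],a.shape[1]*2,3),'uint8');z[:a.shape[0]]=np.hstack([a,b]);z[a.shape[0]:,:400]=d
cv2.imwrite('pics/crop1.png',z[:600,:800])
E
```

```text
(118, 150) [ 23  66 182]
(362, 175) [ 19 102 173]
(330, 190) [ 14 136 116]
(358, 255) [ 18 101 166]
(250, 140) [128   6 165]
(100, 200) [110   5 159]
(215, 182) [130   6 139]
(126, 150) [ 19  81 114]
big ledge centre [ 0.5168 -0.3222] size [0.0381 0.1861] long dir deg 112.3 px (363.041259765625, 172.59280395507812)
small ledge centre [ 0.2995 -0.3104] size [0.0268 0.1324] long dir deg 97.6 px (360.52703857421875, 253.66213989257812)
big foot+ centre [ 0.5159 -0.3218] size [0.1078 0.1992] long dir deg 112.6 px (355.873779296875, 177.4876251220703)Traceback (most recent call last):
  File "<stdin>", line 12, in <module>
  File "m.py", line 5, in rect
    k=1+np.argmax(s[1:,4]); cn=max(cv2.findContours((l==k).astype('uint8'),0,2)[0],key=cv2.contourArea)[:,0]
        ~~~~~~~~~^^^^^^^^^
    return _wrapfunc(a, 'argmax', axis=axis, out=out, **kwds)
    return bound(*args, **kwds)
ValueError: attempt to get argmax of an empty sequence
```

The large stand measures 38x186 mm (ledge) and 108x199 mm (foot), which matches the stand described. The small one measures 27x132 mm. I still need the loaf and pan masks fixed.

```bash
python3 - <<'E'
from m import *
c=np.load('pics/top.npy',allow_pickle=True).item()
im=c['color'];hsv=cv2.cvtColor(im,cv2.COLOR_RGB2HSV);H,S,V=[hsv[...,i].astype(int) for i in range(3)]
o=im.copy()
loaf=((V>150)&(S>45)).astype('uint8'); loaf=cv2.morphologyEx(loaf,cv2.MORPH_CLOSE,np.ones((7,7)))
lo2=((S>45)&(H<40)).astype('uint8')
pan=((V>130)&(S<40)).astype('uint8')
ledge=((V>165)&(S>60)).astype('uint8')
for a in [(ledge,315,140,405,215,.1,'big ledge'),(loaf,100,130,135,210,.0545,'loaf top'),(lo2,100,130,135,210,.0545,'loaf all'),(pan,200,100,300,190,.074,'pan')]:
    m=rect(c,*a)
    if a[-1]!='loaf all':o[m]=[255,0,255]
a=cv2.resize(im[95:285,200:410][:,:,::-1],None,fx=1.9,fy=1.9,interpolation=2);b=cv2.resize(o[95:285,200:410][:,:,::-1],None,fx=1.9,fy=1.9,interpolation=0)
d=np.hstack([cv2.resize(q[130:230,85:185][:,:,::-1],(230,230),interpolation=0) for q in(im,o)])
z=np.zeros((a.shape[0]+230,a.shape[1]*2,3),'uint8');z[:a.shape[0]]=np.hstack([a,b]);z[a.shape[0]:,:460]=d
cv2.imwrite('pics/crop1.png',z[:600,:800])
g=onz(c,163,160,.03);print('cakes',g,onz(c,158,210,.03))
R=cv2.Rodrigues
from scipy.spatial.transform import Rotation as Ro
w=bot.get_obs();q=w['tool_rot'];M=Ro.from_quat(np.r_[q[1:],q[0]]).as_matrix();print(M.round(3),w['gripper_width'],w['t'])
E
```

```text
big ledge centre [ 0.5168 -0.3222] size [0.0381 0.1861] long dir deg 112.3 px (363.041259765625, 172.59280395507812)
loaf top centre [0.5503 0.3522] size [0.0437 0.154 ] long dir deg 178.3 px (116.15038299560547, 169.4883575439453)
loaf all centre [0.5475 0.3472] size [0.0538 0.1597] long dir deg 177.9 px (117.98162841796875, 170.45925903320312)
pan centre [ 0.6023 -0.0332] size [0.2153 0.2423] long dir deg 93.0 px (255.05596923828125, 146.255126953125)
cakes [0.57761887 0.22735174 0.03      ] [0.43636086 0.24215169 0.03      ]
[[-0.944  0.329 -0.   ]
 [ 0.329  0.944 -0.002]
 [-0.    -0.002 -1.   ]] 0.9982713532785429 0.1
```

View pics/crop1.png

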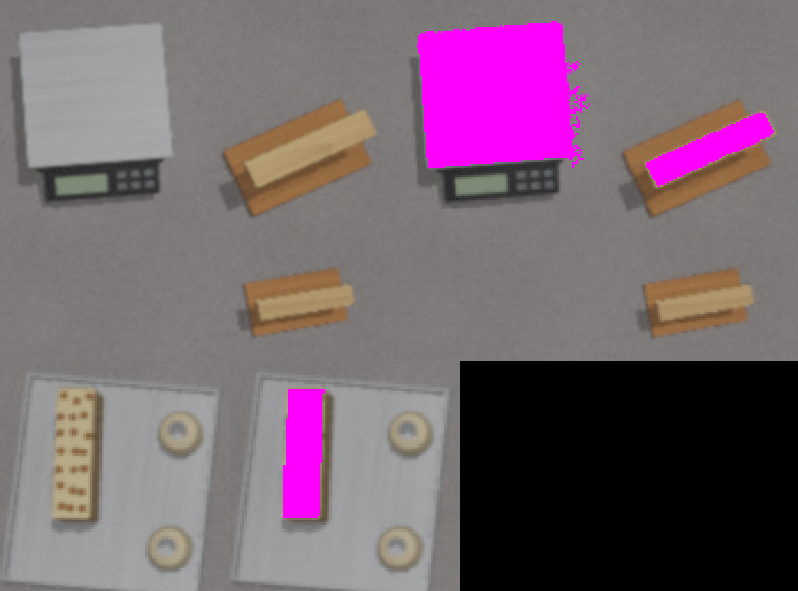

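The crop confirms the larger stand at (363,173) and the loaf mask on the almond face. The shadow inflated the pan mask, so I'll use the pan's corners instead: (210.5,112.4), (285.3,107.6), (290.5,177.6) and (214.7,182.9). Next I move above the loaf.

```bash
python3 -m inch '[[-0.04,-0.016,0,0],[-0.04,-0.016,0,0],[-0.04,-0.016,0,0],[-0.04,-0.016,0,0],[-0.04,-0.016,0,0],[-0.04,-0.016,0,0],[-0.04,-0.016,0,0],[-0.04,-0.016,0,0],[-0.04,-0.016,0.01,0],[-0.04,-0.016,0.01,0],[0,0,0,-8.5],[0,0,0,-8.5]]' 0.0854 22
python3 -m inch '[[0,0,0,0],[0,0,0,0],[0,0,0,0]]'
cat >> h.py <<'E'
from scipy.spatial.transform import Rotation as Ro
def state():
    w=bot.get_obs();q=w['tool_rot'];M=Ro.from_quat(np.r_[q[1:],q[0]]).as_matrix();T=np.eye(4);T[:3,:3]=M;T[:3,3]=w['eef_pos'];return w,T
def wrist():
    w,T=state();c=bot.read_camera('wrist');c['world_from_camera']=T@np.array(c['hand_eye']);return w,T,c
def go(T,target,across):  # tool-axis shift, then turn to bring tool y to 'across' deg
    d=T[:3,:3].T@(np.array(target)-T[:3,3]); a=np.degrees(np.arctan2(T[1,1],T[0,1]));t=-((across-a+90)%180-90)
    print('shift',d.round(4),'then turn',round(t,2),'now across',round(a,2),'pos',T[:3,3].round(4))
E
python3 - <<'E'
from m import *
c=np.load('pics/top.npy',allow_pickle=True).item()
P=np.array([onz(c,u,v,.074)[:2] for u,v in[(210.5,112.4),(285.3,107.6),(290.5,177.6),(214.7,182.9)]]);print('pan',P.mean(0),np.linalg.norm(P-np.roll(P,-1,0),axis=1))
from h import *
w,T,c=wrist();np.save('pics/w1.npy',c,allow_pickle=True);cv2.imwrite('pics/w1.png',c['color'][:,:,::-1]);go(T,[.550,.352,.2],88.2)
print(T.round(3).tolist(),w['t'],w['contact_force'])
E
```

```text
t: 1.3
eef_pos: [0.5484, 0.3521, 0.2242]
tool_rot: [-0.0, 0.018, 1.0, -0.001]
contact_force: [-0.6, 1.2, 1.0]
gripper_width: 0.999
grasp_force: 0.0
t: 1.6
eef_pos: [0.5471, 0.3547, 0.2252]
tool_rot: [-0.0, 0.021, 1.0, -0.0]
contact_force: [-0.3, 0.5, -0.4]
gripper_width: 0.998
grasp_force: 0.0
pan [ 0.60588134 -0.02011465] [0.20848587 0.19744384 0.20776309 0.19772658]
shift [-0.0031 -0.0026  0.0252] then turn -0.57 now across 87.63 pos [0.5471 0.3547 0.2252]
[[-0.999, 0.041, -0.0, 0.547], [0.041, 0.999, -0.0, 0.355], [0.0, -0.0, -1.0, 0.225], [0.0, 0.0, 0.0, 1.0]] 1.6 [-0.27857324  0.46939903 -0.36221038]
```

View pics/w1.png

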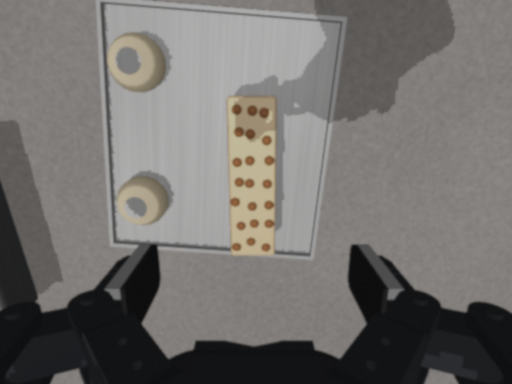

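The wrist view shows the loaf's top face with corners at (228,97), (276,97), (274,254) and (231,254), and the jaws clear of it. I'll measure its centre and direction from these.

```bash
python3 - <<'E'
from m import *
c=np.load('pics/w1.npy',allow_pickle=True).item()
w,T=state()
P=np.array([onz(c,u,v,.0545)[:2] for u,v in[(228,97),(276,97),(274.5,254.5),(231,254.5)]]);print(P.mean(0),np.linalg.norm(P-np.roll(P,-1,0),axis=1))
for a,b in((0,3),(1,2)):
    e=P[b]-P[a];print(np.degrees(np.arctan2(e[1],e[0]))%180)
im=c['color'];hsv=cv2.cvtColor(im,cv2.COLOR_RGB2HSV)
m=((hsv[...,1]>45)&(hsv[...,0]<40)).astype('uint8');m=cv2.morphologyEx(m,cv2.MORPH_CLOSE,np.ones((9,9)))
rect(c,m,215,80,290,270,.0545,'loaf');go(T,[.550,.352,.2],88.2)
E
```

```text
[0.55284465 0.35341839] [0.04312541 0.15663433 0.04507365 0.15662934]
177.46475082904144
178.17742033986625
loaf centre [0.5527 0.353 ] size [0.0456 0.1581] long dir deg 177.6 px (251.5, 175.5)
shift [-0.0031 -0.0027  0.0253] then turn -0.53 now across 87.67 pos [0.547  0.3548 0.2253]
```

Both views agree: the loaf is at (0.552, 0.353) along 177.7°, and the tool is already aligned. Descending.

```bash
python3 -m inch '[[-0.005,-0.0016,0.02,0],[0,0,0.025,0],[0,0,0.025,0],[0,0,0.025,0],[0,0,0.025,0],[0,0,0.025,0],[0,0,0.02,0],[0,0,0.015,0],[0,0,0.01,0],[0,0,0.007,0],[0,0,0,0],[0,0,0,0]]'
python3 - <<'E'
from h import *
w,T,c=wrist();cv2.imwrite('pics/w2.png',c['color'][:,:,::-1]);go(T,[.5522,.353,.026],87.7);print(w['contact_force'])
E
```

```text
t: 2.85
eef_pos: [0.5527, 0.3529, 0.029]
tool_rot: [0.0, 0.02, 1.0, 0.0]
contact_force: [0.1, -0.6, -0.1]
gripper_width: 0.998
grasp_force: 0.0
shift [0.0005 0.     0.003 ] then turn 0.05 now across 87.75 pos [0.5527 0.3529 0.029 ]
[ 0.08856577 -0.64021786 -0.06634669]
```

View pics/w2.png

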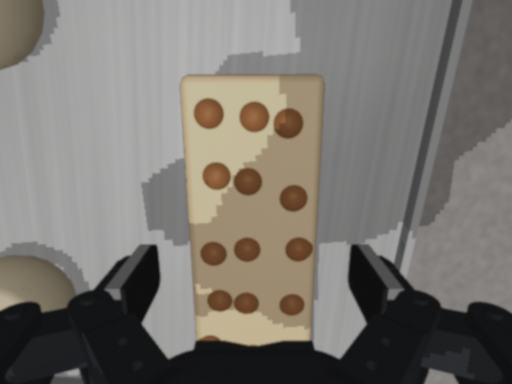

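The loaf (192–317 px) is centred between the pads (160–348 px). I'll close in two steps.

```bash
python3 -m inch '[[0,0,0.002,0],[0,0,0,0],[0,0,0,0],[0,0,0,0],[0,0,0,0],[0,0,0,0]]' 0.052 22
python3 -m inch '[[0,0,0,0],[0,0,0,0],[0,0,0,0],[0,0,0,0],[0,0,0,0]]' 0.040 22
python3 -m inch '[[0,0,0,0],[0,0,0,0]]'
```

```text
t: 3.5
eef_pos: [0.5523, 0.3526, 0.0263]
tool_rot: [0.0, 0.02, 1.0, 0.0]
contact_force: [-0.2, 0.6, -0.4]
gripper_width: 0.611
grasp_force: 0.0
t: 4.0
eef_pos: [0.5524, 0.3527, 0.0264]
tool_rot: [0.0, 0.02, 1.0, 0.0]
contact_force: [1.3, 0.5, 0.6]
gripper_width: 0.535
grasp_force: 24.1
t: 4.2
eef_pos: [0.5524, 0.3527, 0.0264]
tool_rot: [0.0, 0.02, 1.0, 0.0]
contact_force: [0.5, 0.7, 1.8]
gripper_width: 0.532
grasp_force: 24.1
```

```bash
python3 -m inch '[[0,0,-0.003,0],[0,0,-0.005,0],[0,0,-0.01,0],[0,0,-0.015,0],[0,0,-0.02,0],[0,0,-0.02,0],[0,0,-0.02,0],[0,0,-0.02,0],[0,0,-0.015,0],[0,0,-0.01,0],[0,0,0,0],[0,0,0,0]]'
python3 - <<'E'
from h import *
w,T=state();go(T,[.606,-.0203,.15],87.7);print(w['grasp_force'],w['contact_force'])
E
```

```text
t: 5.4
eef_pos: [0.552, 0.3525, 0.1639]
tool_rot: [-0.0, 0.02, 1.0, -0.0]
contact_force: [-0.0, 0.6, -3.4]
gripper_width: 0.537
grasp_force: 23.8
shift [-0.0686 -0.3704  0.014 ] then turn 0.06 now across 87.76 pos [0.552  0.3525 0.1639]
23.831457495689392 [-0.0092816   0.55609709 -3.42674608]
```

```bash
python3 -m inch '[[-0.003,-0.015,0,0],[-0.0055,-0.03,0,0],[-0.0075,-0.04,0,0],[-0.0075,-0.04,0,0],[-0.0075,-0.04,0,0],[-0.0075,-0.04,0,0],[-0.0075,-0.04,0,0],[-0.0075,-0.04,0,0],[-0.0075,-0.04,0,0],[-0.005,-0.03,0,0],[-0.003,-0.0154,0,0],[0,0,0,0]]'
python3 -m inch '[[0,0,0,0],[0,0,0,0],[0,0,0,0]]'
python3 - <<'E'
from h import *
w,T,c=wrist();cv2.imwrite('pics/w3.png',c['color'][:,:,::-1]);go(T,[.606,-.0203,.0959],87.7);print(w['grasp_force'],w['contact_force'])
E
```

```text
t: 6.6
eef_pos: [0.6062, -0.024, 0.1637]
tool_rot: [-0.001, 0.022, 1.0, -0.001]
contact_force: [0.6, 0.9, -3.1]
gripper_width: 0.536
grasp_force: 23.8
t: 6.9
eef_pos: [0.6066, -0.018, 0.1641]
tool_rot: [-0.0, 0.018, 1.0, 0.0]
contact_force: [-0.0, 0.6, -2.1]
gripper_width: 0.534
grasp_force: 23.8
shift [ 0.0005 -0.0024  0.0682] then turn 0.24 now across 87.94 pos [ 0.6066 -0.018   0.1641]
23.753024339675903 [-0.01342516  0.60497738 -2.08124519]
```

View pics/w3.png

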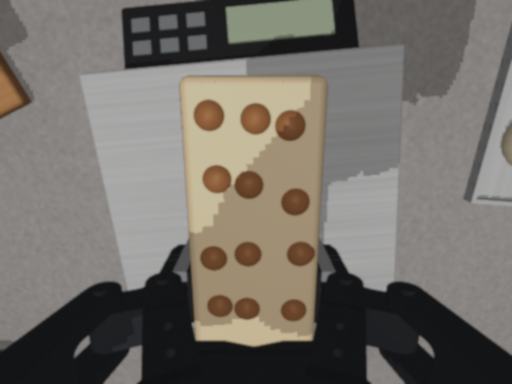

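The loaf hangs level and central over the pan, whose near corners are at (83,75) and (403,45). I'll lower it softly.

```bash
python3 -m inch '[[0,-0.002,0.01,0],[0,0,0.015,0],[0,0,0.015,0],[0,0,0.01,0],[0,0,0.006,0],[0,0,0.003,0],[0,0,0.002,0],[0,0,0.001,0],[0,0,0,0],[0,0,0,0]]'
python3 -m inch '[[0,0,0.001,0],[0,0,0.001,0],[0,0,0.001,0],[0,0,0,0]]'
```

```text
t: 7.95
eef_pos: [0.6069, -0.0222, 0.1027]
tool_rot: [0.0, 0.02, 1.0, 0.0]
contact_force: [-0.1, 0.2, -3.0]
gripper_width: 0.542
grasp_force: 23.8
t: 8.35
eef_pos: [0.6065, -0.0222, 0.0991]
tool_rot: [-0.0, 0.02, 1.0, -0.0]
contact_force: [0.1, -0.4, -3.2]
gripper_width: 0.537
grasp_force: 23.8
```

```bash
python3 -m inch '[[0,0,0.001,0],[0,0,0.001,0],[0,0,0,0],[0,0,0,0]]'
python3 -m inch '[[0,0,0.0007,0],[0,0,0,0],[0,0,0,0]]'
```

```text
t: 8.75
eef_pos: [0.6066, -0.0222, 0.0972]
tool_rot: [-0.0, 0.02, 1.0, 0.0]
contact_force: [0.9, 0.3, -2.3]
gripper_width: 0.535
grasp_force: 23.8
t: 9.05
eef_pos: [0.6067, -0.0222, 0.0966]
tool_rot: [0.0, 0.02, 1.0, 0.0]
contact_force: [-1.0, -0.4, -2.6]
gripper_width: 0.537
grasp_force: 23.8
```

```bash
python3 -m inch '[[0,0,0.0007,0],[0,0,0,0],[0,0,0,0]]'
python3 -m inch '[[0,0,0.0006,0],[0,0,0,0],[0,0,0,0]]'
```

```text
t: 9.35
eef_pos: [0.6068, -0.0222, 0.0964]
tool_rot: [0.0, 0.02, 1.0, 0.0]
contact_force: [-2.0, 1.1, 4.1]
gripper_width: 0.537
grasp_force: 24.4
t: 9.65
eef_pos: [0.6068, -0.0222, 0.0963]
tool_rot: [0.0, 0.02, 1.0, 0.0]
contact_force: [-5.7, 0.5, 9.1]
gripper_width: 0.535
grasp_force: 25.1
```

There is contact at TCP z = 0.0964, which puts the TCP 22.4 mm above the loaf's underside. I'll ease off and release.

```bash
python3 -m inch '[[0,0,-0.0007,0],[0,0,0,0]]'
python3 -m inch '[[0,0,0,0],[0,0,0,0],[0,0,0,0],[0,0,0,0],[0,0,0,0],[0,0,0,0]]' 0.07
python3 -m inch '[[0,0,-0.02,0],[0,0,-0.03,0],[0,0,-0.03,0],[0,0,-0.02,0],[0,0,0,0],[0,0,0,0],[0,0,0,0],[0,0,0,0],[0,0,0,0],[0,0,0,0],[0,0,0,0],[0,0,0,0]]'
python3 -m inch '[[0,0,0,0],[0,0,0,0],[0,0,0,0],[0,0,0,0],[0,0,0,0],[0,0,0,0],[0,0,0,0],[0,0,0,0]]'
python3 - <<'E'
from h import *
w,T,c=wrist();np.save('pics/w4.npy',c,allow_pickle=True);cv2.imwrite('pics/w4.png',c['color'][:,:,::-1]);go(T,[.606,-.0203,.0959],87.7)
E
```

```text
t: 9.85
eef_pos: [0.6068, -0.0222, 0.0964]
tool_rot: [0.0, 0.02, 1.0, 0.0]
contact_force: [-3.3, 0.5, 4.9]
gripper_width: 0.538
grasp_force: 24.7
t: 10.45
eef_pos: [0.6067, -0.0222, 0.0959]
tool_rot: [-0.0, 0.02, 1.0, 0.0]
contact_force: [-0.0, -0.3, -0.5]
gripper_width: 0.825
grasp_force: 0.0
t: 11.65
eef_pos: [0.6067, -0.0221, 0.1959]
tool_rot: [-0.0, 0.02, 1.0, 0.0]
contact_force: [-0.8, -0.6, 0.3]
gripper_width: 0.82
grasp_force: 0.0
t: 12.45
eef_pos: [0.6067, -0.0222, 0.196]
tool_rot: [-0.0, 0.02, 1.0, 0.0]
contact_force: [-0.9, 0.6, 0.2]
gripper_width: 0.816
grasp_force: 0.0
shift [0.0007 0.0018 0.1001] then turn 0.06 now across 87.76 pos [ 0.6067 -0.0222  0.196 ]
```

View pics/w4.png

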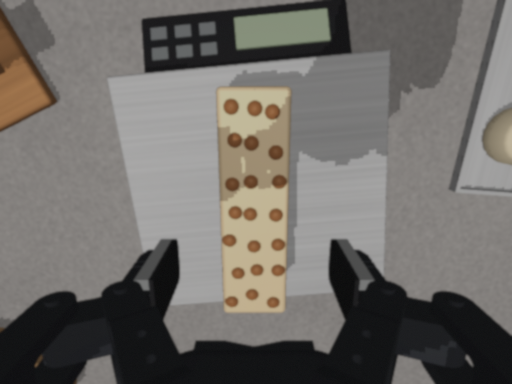

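The loaf rests flat on the pan (corners (218,88), (290,88), (285,312) and (224,312)). I'll measure the loaf and the pan in this view.

```bash
python3 - <<'E'
from m import *
c=np.load('pics/w4.npy',allow_pickle=True).item()
def q(n,pts,z):
    P=np.array([onz(c,u,v,z)[:2] for u,v in pts]);e=P[3]-P[0];f=P[2]-P[1]
    print(n,P.mean(0).round(4),np.linalg.norm(P-np.roll(P,-1,0),axis=1).round(4),[round(np.degrees(np.arctan2(g[1],g[0]))%180,1) for g in(e,f)])
q('loaf',[(218,88),(290.5,88),(285.5,312),(224,312)],.124)
q('pan',[(110,79),(389,51),(383,294),(144,305)],.074)
im=c['color'];hsv=cv2.cvtColor(im,cv2.COLOR_RGB2HSV)
m=((hsv[...,1]>45)&(hsv[...,0]<40)).astype('uint8');m=cv2.morphologyEx(m,cv2.MORPH_CLOSE,np.ones((9,9)))
rect(c,m,205,75,305,325,.124,'loaf')
E
```

```text
loaf [ 0.6075 -0.0214] [0.0433 0.157  0.0453 0.157 ] [np.float64(177.6), np.float64(178.3)]
pan [ 0.6113 -0.0201] [0.2054 0.2034 0.2171 0.1951] [np.float64(179.6), np.float64(3.0)]
loaf centre [ 0.6069 -0.0218] size [0.0454 0.1582] long dir deg 177.8 px (253.49996948242188, 198.99996948242188)
```

The loaf is within 5 mm of the pan's middle and has rested for two seconds. Picking it up again.

```bash
python3 -m inch '[[0,0,0.015,0],[0,0,0.02,0],[0,0,0.025,0],[0,0,0.02,0],[0,0,0.01,0],[0,0,0.007,0],[0,0,0.002,0],[0,0,0,0],[0,0,0,0]]' 0.07 22
python3 -m inch '[[0,0,0,0],[0,0,0,0],[0,0,0,0],[0,0,0,0]]' 0.052 22
python3 -m inch '[[0,0,0,0],[0,0,0,0],[0,0,0,0],[0,0,0,0],[0,0,0,0],[0,0,0,0]]' 0.040 22
python3 -m inch '[[0,0,-0.003,0],[0,0,-0.005,0],[0,0,-0.01,0],[0,0,-0.015,0],[0,0,-0.02,0],[0,0,-0.015,0],[0,0,-0.01,0],[0,0,0,0],[0,0,0,0]]'
python3 - <<'E'
from h import *
w,T=state();go(T,[.5168,-.3222,.175],22.4);print(w['grasp_force'],w['q'])
E
```

```text
t: 13.4
eef_pos: [0.6073, -0.0222, 0.0978]
tool_rot: [0.001, 0.02, 1.0, 0.0]
contact_force: [-0.0, 0.6, -0.1]
gripper_width: 0.818
grasp_force: 0.0
t: 13.8
eef_pos: [0.6068, -0.0221, 0.0972]
tool_rot: [0.0, 0.02, 1.0, 0.0]
contact_force: [-0.2, -0.2, -0.3]
gripper_width: 0.608
grasp_force: 0.0
t: 14.4
eef_pos: [0.6068, -0.0221, 0.0972]
tool_rot: [0.0, 0.02, 1.0, 0.0]
contact_force: [0.1, 0.3, 3.3]
gripper_width: 0.538
grasp_force: 24.5
t: 15.3
eef_pos: [0.6065, -0.0221, 0.1749]
tool_rot: [-0.0, 0.02, 1.0, 0.0]
contact_force: [0.1, 0.9, -4.0]
gripper_width: 0.536
grasp_force: 24.0
shift [ 7.790e-02 -3.033e-01 -1.000e-04] then turn 65.36 now across 87.76 pos [ 0.6065 -0.0221  0.1749]
24.030921757221222 [-0.16833798  0.44035413  0.13398337  1.79879945 -0.07244646  0.90728638
  1.52942625]
```

```bash
python3 -m inch '[[0.003,-0.012,0,0],[0.006,-0.025,0,0],[0.009,-0.034,0,0],[0.009,-0.034,0,0],[0.009,-0.034,0,0],[0.009,-0.034,0,0],[0.009,-0.034,0,0],[0.009,-0.034,0,0],[0.007,-0.03,0,0],[0.005,-0.02,0,0],[0.003,-0.012,0,0],[0,0,0,0]]'
python3 -m inch '[[0,0,0,3],[0,0,0,5],[0,0,0,7],[0,0,0,7],[0,0,0,7],[0,0,0,7],[0,0,0,7],[0,0,0,7],[0,0,0,6],[0,0,0,5],[0,0,0,3],[0,0,0,1]]'
python3 -m inch '[[0,0,0,0],[0,0,0,0],[0,0,0,0]]'
python3 - <<'E'
from h import *
w,T,c=wrist();np.save('pics/w5.npy',c,allow_pickle=True);cv2.imwrite('pics/w5.png',c['color'][:,:,::-1]);go(T,[.5168,-.3222,.1232],22.4);print(w['grasp_force'])
E
```

```text
t: 16.5
eef_pos: [0.5152, -0.3241, 0.1744]
tool_rot: [-0.001, 0.021, 1.0, -0.0]
contact_force: [-0.9, 0.6, -2.9]
gripper_width: 0.532
grasp_force: 24.0
t: 17.7
eef_pos: [0.5176, -0.3198, 0.1745]
tool_rot: [-0.001, 0.553, 0.833, 0.0]
contact_force: [0.1, -0.8, -3.2]
gripper_width: 0.538
grasp_force: 24.0
t: 18.0
eef_pos: [0.517, -0.3216, 0.175]
tool_rot: [-0.0, 0.553, 0.833, 0.0]
contact_force: [1.0, -1.0, -2.4]
gripper_width: 0.533
grasp_force: 24.0
shift [-0.0005 -0.0004  0.0518] then turn 0.42 now across 22.82 pos [ 0.517  -0.3216  0.175 ]
24.008527100086212
```

View pics/w5.png

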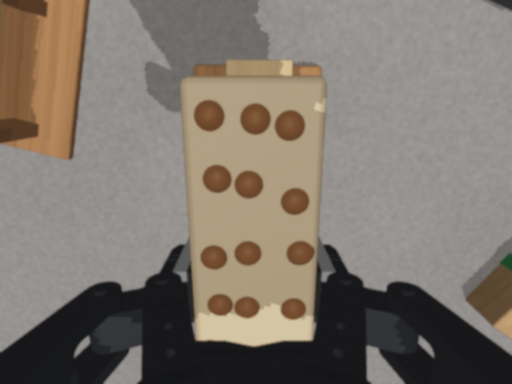

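The ledge end is visible at columns 226–293, row 60, just beyond the loaf, with the foot at columns 195–321. I'll check this against the planned ledge middle.

```bash
python3 - <<'E'
from m import *
c=np.load('pics/w5.npy',allow_pickle=True).item()
w,T=state();Ti=np.linalg.inv(T)
t=lambda p:(Ti@np.r_[p,1])[:3].round(4)
print('ledge end in tool',t(onz(c,226,61,.1)),t(onz(c,293,61,.1)))
print('foot end',t(onz(c,195,67,.014)),t(onz(c,321,67,.014)))
print('loaf top far',t(onz(c,182,78,T[2,3]-.0232+.05)),t(onz(c,325,78,T[2,3]-.0232+.05)))
E
```

```text
ledge end in tool [ 0.0927 -0.0172  0.075 ] [0.0927 0.0225 0.075 ]
foot end [ 0.0965 -0.0506  0.161 ] [0.0965 0.0562 0.161 ]
loaf top far [ 0.0778 -0.0224 -0.0268] [ 0.0778  0.0207 -0.0268]
```

The ledge agrees within 3 mm, so I apply a small correction and lower.

```bash
python3 -m inch '[[-0.001,0.0015,0.008,0.4],[0,0,0.012,0],[0,0,0.012,0],[0,0,0.008,0],[0,0,0.004,0],[0,0,0.002,0],[0,0,0.001,0],[0,0,0,0],[0,0,0,0]]'
python3 -m inch '[[0,0,0.0008,0],[0,0,0.0008,0],[0,0,0,0],[0,0,0,0]]'
```

```text
t: 18.95
eef_pos: [0.5189, -0.3223, 0.1284]
tool_rot: [0.0, 0.557, 0.831, 0.0]
contact_force: [-0.8, -0.2, -3.1]
gripper_width: 0.541
grasp_force: 24.0
t: 19.35
eef_pos: [0.5187, -0.3222, 0.1264]
tool_rot: [-0.0, 0.557, 0.831, 0.0]
contact_force: [-0.4, -0.1, -2.0]
gripper_width: 0.535
grasp_force: 24.0
```

```bash
python3 -m inch '[[0,0,0.0008,0],[0,0,0.0008,0],[0,0,0,0],[0,0,0,0]]'
python3 -m inch '[[0,0,0.0008,0],[0,0,0,0],[0,0,0,0]]'
python3 -m inch '[[0,0,0.0006,0],[0,0,0,0],[0,0,0,0]]'
```

```text
t: 19.75
eef_pos: [0.5186, -0.3222, 0.1247]
tool_rot: [-0.0, 0.557, 0.831, -0.0]
contact_force: [-0.2, -0.0, -2.7]
gripper_width: 0.535
grasp_force: 24.0
t: 20.05
eef_pos: [0.5186, -0.3222, 0.124]
tool_rot: [-0.0, 0.557, 0.831, -0.0]
contact_force: [0.5, 0.8, -3.1]
gripper_width: 0.535
grasp_force: 24.0
t: 20.35
eef_pos: [0.5187, -0.3222, 0.1234]
tool_rot: [-0.0, 0.557, 0.831, 0.0]
contact_force: [-1.1, -0.1, -2.5]
gripper_width: 0.539
grasp_force: 24.0
```

```bash
python3 -m inch '[[0,0,0.0006,0],[0,0,0,0],[0,0,0,0]]'
python3 -m inch '[[0,0,0.0004,0],[0,0,0,0],[0,0,0,0]]'
```

```text
t: 20.65
eef_pos: [0.5187, -0.3222, 0.1232]
tool_rot: [0.0, 0.557, 0.831, 0.0]
contact_force: [-2.5, 1.6, 4.2]
gripper_width: 0.534
grasp_force: 24.5
t: 20.95
eef_pos: [0.5187, -0.3223, 0.1232]
tool_rot: [0.0, 0.557, 0.831, 0.0]
contact_force: [-3.5, 2.1, 7.3]
gripper_width: 0.535
grasp_force: 25.1
```

The loaf touches down at TCP z = 0.1232, as predicted. I'll ease off, release and retreat.

```bash
python3 -m inch '[[0,0,-0.0005,0],[0,0,0,0]]'
python3 -m inch '[[0,0,0,0],[0,0,0,0],[0,0,0,0],[0,0,0,0],[0,0,0,0],[0,0,0,0]]' 0.07
python3 -m inch '[[0,0,-0.015,0],[0,0,-0.03,0],[0,0,-0.03,0],[0,0,-0.025,0],[0,0,0,0],[0,0,0,0],[0,0,0,0]]'
python3 - <<'E'
from h import *
w,T,c=wrist();np.save('pics/w6.npy',c,allow_pickle=True);cv2.imwrite('pics/w6.png',c['color'][:,:,::-1])
from m import rect
im=c['color'];hsv=cv2.cvtColor(im,cv2.COLOR_RGB2HSV);print(T[:3,3])
E
```

```text
t: 21.15
eef_pos: [0.5187, -0.3223, 0.1232]
tool_rot: [0.0, 0.557, 0.831, 0.0]
contact_force: [-2.6, 1.7, 5.1]
gripper_width: 0.533
grasp_force: 24.7
t: 21.75
eef_pos: [0.5187, -0.3223, 0.1229]
tool_rot: [0.0, 0.557, 0.831, -0.0]
contact_force: [0.4, 0.1, 0.3]
gripper_width: 0.819
grasp_force: 0.0
t: 22.45
eef_pos: [0.5182, -0.3218, 0.2223]
tool_rot: [-0.001, 0.557, 0.831, -0.0]
contact_force: [0.1, 0.7, -0.8]
gripper_width: 0.819
grasp_force: 0.0
[ 0.51819117 -0.32176034  0.22228721]
```

View pics/w6.png

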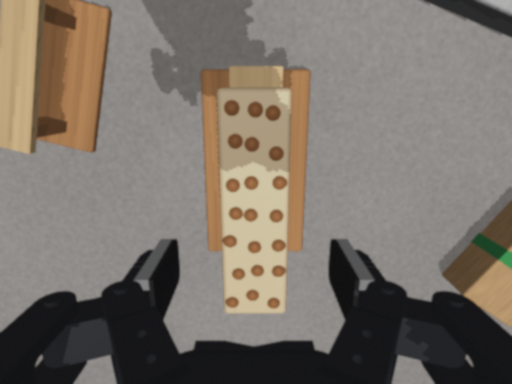

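The loaf rests level on the ledge. The ledge end shows at columns 230–284, row 67, and the foot's corners are at (202,70), (310,70), (302,250) and (208,250). Final numeric check:

```bash
python3 - <<'E'
from m import *
c=np.load('pics/w6.npy',allow_pickle=True).item()
w,T=state();Ti=np.linalg.inv(T);t=lambda u,v,z:(Ti@np.r_[onz(c,u,v,z),1])[:2]
F=np.array([t(202,70,.014),t(310,70,.014),t(302.5,250,.014),t(208,250,.014)]);L=np.array([t(218,88,.15),t(291,88,.15),t(286,312,.15),t(224,312,.15)])
print('foot',F.mean(0),F.round(4).tolist());print('loaf',L.mean(0),L.round(4).tolist());print('ledge end',t(230,67,.1),t(284,67,.1))
top=bot.read_camera('top');a=np.load('pics/top.npy',allow_pickle=True).item()['color']
d=cv2.absdiff(a,top['color'])[130:230,140:182];print('cakes diff max',d.max(),w['contact_force'])
E
```

```text
foot [-0.00057418  0.00127142] [[0.0975, -0.0519], [0.0975, 0.0549], [-0.0986, 0.0559], [-0.0986, -0.0538]]
loaf [-1.42781552e-03 -7.44190876e-05] [[0.0772, -0.0222], [0.0772, 0.0216], [-0.08, 0.023], [-0.08, -0.0227]]
ledge end [ 0.09310084 -0.01818261] [0.09309173 0.02149833]
cakes diff max 14 [ 0.63778608 -0.39060049 -0.26671685]
```

The loaf is within 2 mm of centre and less than 1° off the ledge, and the cakes haven't moved. Handing in.

```bash
python3 -c "
from station import bot
print(bot.hand_in())"
```

```text
the job is handed in; nothing more can be done
None
```

I weighed the loaf on the scale for about two seconds, then set it almond side up along the ledge within about 2 mm of its middle; the cakes showed no movement, and I handed the job in at about 22.5 s (no verdict was returned).

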